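# Make up two dye-class kits

## Task

Make up the two class kits, one thing to a bay. In the long three-bay tray goes the printing kit: the open steel cup in the middle bay, the tall slim bottle and the handled printing block in the bays on either side of it, either way round. In the short two-bay tray goes the refill kit: the square bottle and the round lidded tub, either way round. Everything stands upright flat on its bay's floor, nothing is tipped over on the way, and the glass jar and the funnel stay where they are in the stock.

Things in the scene. Friction and masses are not known exactly. Their poses are not given: they have to be found in the camera images.
- long_tray: Shallow wooden tray with three bays in a row, 256 x 92 mm. Fixed to the table, lying flat. Origin: centre of its underside, on the table; x along its length, z up. Floor 5 mm thick (bays' floor 5 mm above the origin); rim and dividers 4 mm thick, their top 14 mm above the origin. Each bay is 80 mm along x by 84 mm along y inside. Bay centres at x = -84, 0 and +84 mm, y = 0.
- short_tray: Shallow wooden tray with two bays in a row, 172 x 92 mm. Fixed to the table, lying flat. Origin: centre of its underside, on the table; x along its length, z up. Floor 5 mm thick (bays' floor 5 mm above the origin); rim and dividers 4 mm thick, their top 14 mm above the origin. Each bay is 80 mm along x by 84 mm along y inside. Bay centres at x = -42 and +42 mm, y = 0.
- tall_bottle_mid (a point): Tall slim round white squeeze bottle with a thin pointed grey nozzle: body 38 mm diameter up to 64 mm, 95 mm high in all. Its point is on its upright axis, half-way up; z up. 47.5 mm above its underside; grasp it there or below.
- square_bottle_mid (a point): Square white bottle: body 46 x 46 mm in plan and 50 mm high, with a round black cap 26 mm across on top, 70 mm high in all. Its point is on its upright axis, half-way up; z up. 35 mm above its underside, in the upper half of the square part; grasp there, across two flat sides; x and y are square to those sides.
- tub_mid (a point): Round white lidded tub with a flat white lid: 52 mm diameter at the foot, 58 mm under the lid, lid 60 mm diameter and 10 mm thick, 66 mm high in all. Its point is on its upright axis, half-way up; z up. 33 mm above its underside; grasp it there or up to 15 mm higher.
- print_block_mid (a point): Wooden printing block: dark flat base 60 mm (along its x) x 44 mm (y) x 22 mm high, with an upright round wooden handle 28 mm in diameter from the base's top to 70 mm above the underside. Its point is on its upright axis, half-way up; z up. 35 mm above its underside; grasp the handle about 15 mm above the point.
- cup_mid (a point): Open, empty steel cup, straight, 56 mm diameter at the foot and 58 mm at the rim, 70 mm high, wall 3 mm. Its point is on its upright axis, half-way up; z up. 35 mm above its underside; grasp it from outside, there or up to 15 mm higher.
- jar_mid (a point): Not part of the kits: round amber glass jar with a dark steel lid, 52 mm diameter, 76 mm high. Loose. Its point is on its upright axis, half-way up; z up. 38 mm above its underside.
- funnel_mid (a point): Not part of the kits: white funnel standing mouth down, a cone 68 mm across at the foot and 12 mm at the top, 75 mm high. Loose. Its point is on its upright axis, half-way up; z up. 37.5 mm above its underside.
There are look-alikes about, which are no part of the job. What is shaped like the short_tray but red or turquoise is not meant.

How it is judged (in metres and radians):
At the end, for the whole second after the job is handed in: Cup in the long tray's middle bay, tall bottle and printing block one each in its outer bays, square bottle and tub one each in the short tray's bays; each on the bay floor (height within 4 mm), inside the bay, upright within 0.08 rad, at rest (under 0.02 m/s) (x of cup_mid in the frame of long_tray between -0.014 and 0.014 m and y of cup_mid in the frame of long_tray between -0.016 and 0.016 m and z of cup_mid in the frame of long_tray between 0.036 and 0.044 m and (((x of tall_bottle_mid in the frame of long_tray between 0.061 and 0.107 m and y of tall_bottle_mid in the frame of long_tray between -0.025 and 0.025 m and z of tall_bottle_mid in the frame of long_tray between 0.0485 and 0.0565 m) and (x of print_block_mid in the frame of long_tray between -0.104 and -0.064 m and y of print_block_mid in the frame of long_tray between -0.022 and 0.022 m and z of print_block_mid in the frame of long_tray between 0.036 and 0.044 m)) or ((x of tall_bottle_mid in the frame of long_tray between -0.107 and -0.061 m and y of tall_bottle_mid in the frame of long_tray between -0.025 and 0.025 m and z of tall_bottle_mid in the frame of long_tray between 0.0485 and 0.0565 m) and (x of print_block_mid in the frame of long_tray between 0.064 and 0.104 m and y of print_block_mid in the frame of long_tray between -0.022 and 0.022 m and z of print_block_mid in the frame of long_tray between 0.036 and 0.044 m))) and (((x of square_bottle_mid in the frame of short_tray between 0.023 and 0.061 m and y of square_bottle_mid in the frame of short_tray between -0.021 and 0.021 m and z of square_bottle_mid in the frame of short_tray between 0.036 and 0.044 m) and (x of tub_mid in the frame of short_tray between -0.057 and -0.027 m and y of tub_mid in the frame of short_tray between -0.017 and 0.017 m and z of tub_mid in the frame of short_tray between 0.034 and 0.042 m)) or ((x of square_bottle_mid in the frame of short_tray between -0.061 and -0.023 m and y of square_bottle_mid in the frame of short_tray between -0.021 and 0.021 m and z of square_bottle_mid in the frame of short_tray between 0.036 and 0.044 m) and (x of tub_mid in the frame of short_tray between 0.027 and 0.057 m and y of tub_mid in the frame of short_tray between -0.017 and 0.017 m and z of tub_mid in the frame of short_tray between 0.034 and 0.042 m))) and angle between each of tall_bottle_mid, square_bottle_mid, tub_mid, print_block_mid, cup_mid's own z axis and vertical below 0.08 rad and linear speed of each of tall_bottle, square_bottle, tub, print_block, cup below 0.02 m/s); the robot touches nothing.
It fails at once if the glass jar or the funnel is moved more than 25 mm (distance of any of jar_mid, funnel_mid from where it was at the start of the episode above 0.025 m).
It fails at once if a thing for the kits is tipped by more than 0.8 rad (angle between any of tall_bottle_mid, square_bottle_mid, tub_mid, print_block_mid, cup_mid's own z axis and vertical above 0.8 rad).
It also fails if it takes over 125 s, if anything falls off the work surface, if the arm or the gripper's body presses on something with over 40 N, if the wrist force passes 120 N, or if a joint passes its speed limit or range.

## Robot

A 6-joint arm with a two-finger parallel gripper is mounted at the origin on the work surface. World frame = base frame: x ahead of the robot, y to its left, z up, the work surface at z = 0. Lengths are in mm, angles in rad, forces in N, time in s.
With the tool pointing down it reaches from about 425 to 925 mm from the base axis. Payload 12.5 kg.
Tool frame: the origin (TCP) lies at the very end of the fingers, on their centre line; the grasp point (between the pads) lies 19 mm behind it; z points along the fingers, y is the line along which they close (so a half turn about z gives the same grasp; the last joint's range is limited). The gripper opens to 85 mm and grips with 20 to 120 N. Pads are 22 mm wide; open, the fingers measure 114 mm over their backs; the gripper's body (76 mm by 85 mm) begins 54 mm behind the grasp point. The pads swing forward as they close: fully open they stand 13 mm farther back than shut.
Start: joints at [-0.106, 0.491, 1.559, -0, 1.092, -0.106], TCP at [625.018, 0.021, 205.727] pointing down, gripper open.
Joint ranges: [-3.1, 3.1], [-0.84, 2.19], [0.05, 2.79], [-1.13, 4.28], [0.06, 2.93], [-2.69, 2.69]. Speed limits (rad/s): [2.22, 2.22, 2.79, 3.14, 3.14, 3.14].

## Interface

Orientations are given as a unit quaternion [x, y, z, w].
In Python, from workcell import env gives the robot as it stands.
- The arm moves only by the tool drive_tool, never from a script. Its argument "motion" is text: rows parted by semicolons, each of 6 numbers parted by spaces: the shift along the tool's x, y, z as a fraction of full scale, then the turn, a rotation vector about the tool's x, y, z as a fraction of full scale. A call has 1 to 20 rows; each row is the pose to reach, as a shift and turn from the pose commanded when the call began, along the tool's axes at that moment; what a row does not reach only later rows make up. Full scale, the value 1, is 100 cm for a shift and 120 degrees for a turn. A row lasts 1/10 s, in which the tool goes at most 50 mm and 8.59 degrees, less where a joint would pass 70% of its speed; a pose out of reach is approached as far as the arm can. A call with a number of a shift or a turn outside -1 to 1 is refused whole. A call with a gripper value outside its range is refused whole. "hand" is the opening, from -1 (shut) to 1 (fully open), set as the call begins (left out, the last holds). The fingers move at their own pace and stop on an object; "grip_force" is the grip in N (left out, the last holds). Time passes only in rows, so rows that repeat a pose let the fingers close. It gives the time, the measured TCP pose, the force, the opening and the grip force at its end, in the units of the state.
- env.read_state(): the state, without advancing time (a new reading comes with each control period).
- env.grab_frame(name): name is "scene" or "side" or "wrist"; returns a dict with "img" (400x640x3 uint8, blue, green, red), "camera_matrix" (3x3 intrinsics, pixels), "dist" ([k1, k2, p1, p2, k3] as OpenCV has them; the pictures are not rectified), "rvec" (rotation vector, rad) and "tvec" (3), from world to camera coordinates, as OpenCV has them; the wrist camera has in their place "tool_from_camera" (4x4, takes a point from camera to tool coordinates, whose origin is the TCP and whose axes are the flange's). Camera axes: x right, y down, z forward; pixel columns grow to the right and rows downward; lengths in mm; the calibration is good to about 2 mm. A picture is of the moment at which its call begins: read the wrist's pose just before it. There is no depth.
- env.close_job(): hands the job in; it is judged then, once.
The state is a dict: "t": time; "q": joint angles; "qd": joint speeds; "tau": joint torques, N m; "tool_pos": TCP position; "tcp_rot": TCP orientation; "contact_force": force on the tool from outside, world axes, zero at the start; "moment": the same for the moment, N m; "finger_gap": opening from 0.0 (shut) to 1.0 (fully open); "gripper_force": force on a finger pad.
Only numpy, scipy, OpenCV 4.12 (cv2) and the standard library are available. Lean on these libraries where they do the work, as an engineer would, in place of code of your own. Each camera call takes 0.05 s, during which the arm holds its last target. There are 200 camera calls.

## Working session

There is one attempt and no reset: what is moved stays moved. The work goes in short steps, Python scripts to look and compute and a tool call to move; the robot and the scene stay as the last step left them, time stands still between calls to the robot, and variables do not carry over. Pictures are saved under pics/ and viewed, at most 16 in all, crops included, and the job is handed in when it is done.

Besides the shell and the picture viewer there is one more tool, called after "Call:" as name(argument=value, ...) on one line, values as JSON. drive_tool: Moves the arm, as the interface text tells. Shift numbers are shares of 100 cm and turn numbers shares of 120 degrees, none past 1 either way. Its arguments: {"type":"object","properties":{"motion":{"type":"string"},"hand":{"type":"number"},"grip_force":{"type":"number"}},"required":["motion"]}

```bash
mkdir -p pics; ls; python3 - <<'E'
from workcell import env
import cv2,pickle
s=env.read_state();print(s)
for n in("scene","side","wrist"):
    f=env.grab_frame(n);cv2.imwrite(f"pics/{n}0.png",f["img"]);pickle.dump((s,f),open(f"{n}0.pkl","wb"))
    print(n,{k:v for k,v in f.items() if k!="img"})
E
```

```text
pics
{'t': 0.0, 'q': array([-1.05537411e-01,  4.91593261e-01,  1.55945059e+00, -1.99127651e-05,
        1.09172412e+00, -1.05608177e-01]), 'qd': array([ 0.00116243, -0.00170079, -0.00022078, -0.00060354,  0.00111638,
        0.00069842]), 'tau': array([-2.53899279e-04, -6.18447447e+01, -2.61596632e+01, -1.41405640e-04,
        4.01603000e-03, -9.44706159e-06]), 'tool_pos': array([6.24738483e+02, 8.45539169e-02, 2.05106435e+02]), 'tcp_rot': array([ 7.07078390e-01,  7.07134927e-01, -3.76302124e-04, -4.51455492e-04]), 'contact_force': array([ 0.61157317, -0.64000395, -0.32702592]), 'moment': array([ 0.02094641, -0.0345165 , -0.06015001]), 'gripper_force': 0.0, 'finger_gap': 1.0002697801567475}
scene {'camera_matrix': array([[468.45272599,   0.        , 313.79047901],
       [  0.        , 468.45272599, 203.91694162],
       [  0.        ,   0.        ,   1.        ]]), 'dist': array([-0.12559192,  0.        ,  0.        ,  0.        ,  0.        ]), 'rvec': array([ 1.0231617 ,  2.40459466, -1.07146184]), 'tvec': array([ 373.2352957 , -138.13612417, 1644.49378793])}
side {'camera_matrix'
[... 269 characters left out ...]
  0.04051165]), 'tvec': array([-487.78354011,   26.32489864, 1111.6936162 ])}
wrist {'camera_matrix': array([[282.29526119,   0.        , 318.88123855],
       [  0.        , 282.29526119, 199.5952023 ],
       [  0.        ,   0.        ,   1.        ]]), 'dist': array([-0.00559448,  0.        ,  0.        ,  0.        ,  0.        ]), 'tool_from_camera': array([[ 3.45546320e-04, -9.61137120e-01, -2.76071218e-01,
         7.08105117e+01],
       [ 9.99999276e-01,  1.39223819e-05,  1.20318501e-03,
         4.04181008e-02],
       [-1.15258221e-03, -2.76071434e-01,  9.61136429e-01,
        -1.68126757e+02],
       [ 0.00000000e+00,  0.00000000e+00,  0.00000000e+00,
         1.00000000e+00]])}
```

View pics/scene0.png

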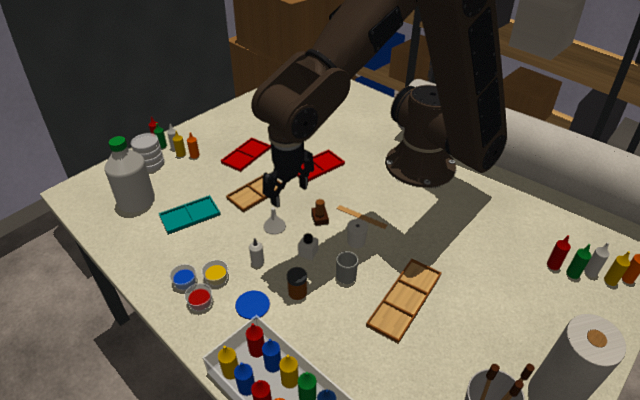

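View pics/side0.png

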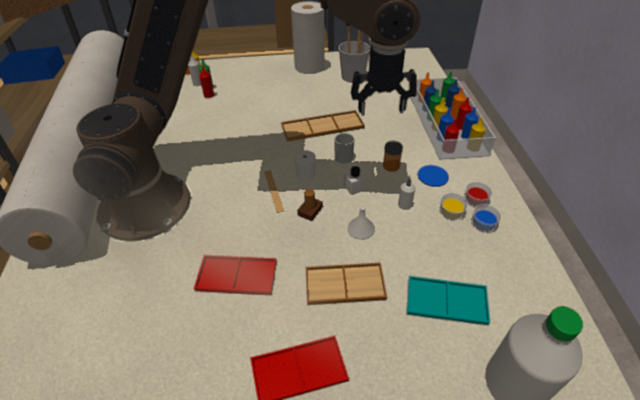

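View pics/wrist0.png

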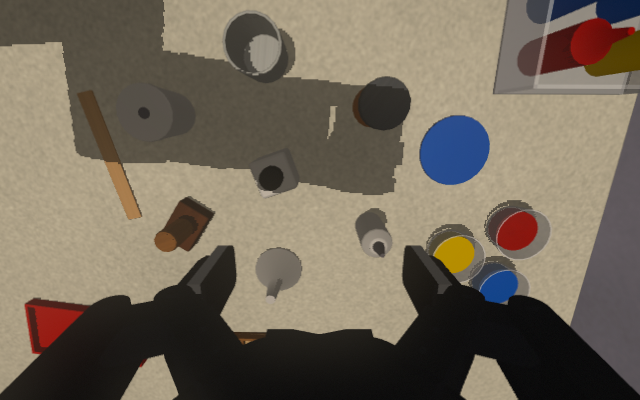

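Scene view: the trays are the wooden short tray (250,192) and the long tray (404,300). The red (247,153)/(322,165) and turquoise (190,214) ones are look-alikes.

Candidates in the scene view:
- Tall bottle (257,253). The coloured or clear bottles at the edges (185,140) and (600,260) are look-alikes.
- Square bottle (308,245).
- Tub (357,233), not the stacked tubs at (147,152).
- Print block (320,211).
- Cup (347,267), not the brush pot at (490,385) or the paint pots at (185,277).
- Jar (297,283) and funnel (275,222), both to avoid.

The wrist view shows the same objects: cup (252,42), tub (143,112), square bottle (272,172), block (184,228), tall bottle (375,235). I'll check these in one crop montage.

```bash
python3 - <<'E'
import cv2,numpy as np
a=cv2.imread("pics/side0.png")[95:325,240:440];b=cv2.imread("pics/scene0.png")[165:345,215:455]
a=cv2.resize(a,(400,460),interpolation=cv2.INTER_CUBIC);b=cv2.resize(b,(400,300),interpolation=cv2.INTER_CUBIC)
o=np.zeros((460,800,3),np.uint8);o[:,:400]=a;o[:300,400:]=b
cv2.imwrite("pics/crop1.png",np.clip(o*1.5,0,255).astype(np.uint8))
E
```

```text
(no output)
```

View pics/crop1.png

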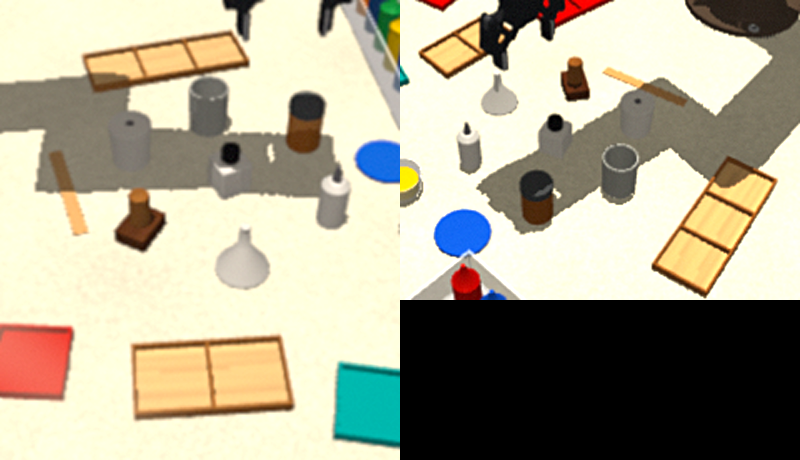

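The side and scene crops confirm every choice; the tub only has a small dot on its lid. Next I take two higher wrist views along y, for triangulation and to see the trays.

Call:
drive_tool(motion="0.04 0 -0.03 0 0 0;0.08 0 -0.06 0 0 0;0.12 0 -0.1 0 0 0;0.15 0 -0.1 0 0 0;0.15 0 -0.1 0 0 0;0.15 0 -0.1 0 0 0;0.15 0 -0.1 0 0 0;0.15 0 -0.1 0 0 0;0.15 0 -0.1 0 0 0")

```text
t: 1.05
tool_pos: [625.1, 149.1, 305.4]
tcp_rot: [0.708, 0.707, -0.0, -0.0]
contact_force: [-0.2, -0.4, -0.6]
finger_gap: 1.002
gripper_force: 0.0
```

```bash
cat > h.py <<'E'
import cv2,pickle,numpy as np
from scipy.spatial.transform import Rotation as R
def grab(n,tag):
    from workcell import env
    s=env.read_state();f=env.grab_frame(n);pickle.dump((s,f),open(tag+".pkl","wb"));cv2.imwrite(f"pics/{tag}.png",f["img"]);return s,f
def load(tag): return pickle.load(open(tag+".pkl","rb"))
def cam(s,f):  # camera->world R, centre
    if "rvec" in f:
        r=cv2.Rodrigues(f["rvec"])[0].T;return r,-r@np.ravel(f["tvec"])
    T=f["tool_from_camera"];r=R.from_quat(s["tcp_rot"]).as_matrix()
    return r@T[:3,:3],r@T[:3,3]+s["tool_pos"]
def ray(sf,px):
    s,f=sf;p=cv2.undistortPoints(np.float64(px).reshape(-1,1,2),f["camera_matrix"],f["dist"]).reshape(-1,2)
    r,c=cam(s,f);d=np.c_[p,np.ones(len(p))]@r.T;return c,d/np.linalg.norm(d,axis=1)[:,None]
def plane(sf,px,z):
    c,d=ray(sf,px);return c+d*((z-c[2])/d[:,2])[:,None]
def tri(views): # [(sf,px)...] -> point, residual mm
    A=np.zeros((3,3));b=np.zeros(3);L=[]
    for sf,px in views:
        c,d=ray(sf,px);P=np.eye(3)-np.outer(d[0],d[0]);A+=P;b+=P@c;L.append((P,c))
    x=np.linalg.solve(A,b);return x,max(np.linalg.norm(P@(x-c)) for P,c in L)
E
python3 -c "
from h import *
s,f=grab('wrist','wa');print(s['t'],s['tool_pos'])"
```

```text
1.05 [625.08569419 149.06579482 305.35819182]
```

Call:
drive_tool(motion="-0.05 0 0 0 0 0;-0.1 0 0 0 0 0;-0.15 0 0 0 0 0;-0.2 0 0 0 0 0;-0.25 0 0 0 0 0;-0.28 0 0 0 0 0;-0.28 0 0 0 0 0;-0.28 0 0 0 0 0;-0.28 0 0 0 0 0;-0.28 0 0 0 0 0;-0.28 0 0 0 0 0")

```text
t: 2.2
tool_pos: [625.1, -129.0, 305.9]
tcp_rot: [0.707, 0.708, 0.0, 0.0]
contact_force: [-0.8, -0.2, -0.5]
finger_gap: 0.999
gripper_force: 0.0
```

```bash
python3 -c "
from h import *
s,f=grab('wrist','wb');print(s['t'],s['tool_pos'])
s,f=grab('scene','sc1')
a=load('wa')[1]['img'];b=load('wb')[1]['img']
cv2.imwrite('pics/wab.png',cv2.resize(np.vstack([a,b]),(480,600),interpolation=cv2.INTER_AREA))"
```

```text
2.2 [ 625.09729535 -128.96026706  305.865757  ]
```

View pics/wab.png

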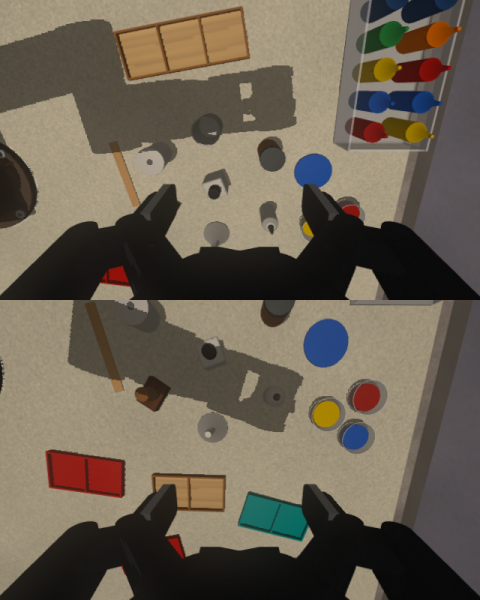

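```bash
cat > seg.py <<'E'
from h import *
def comps(tag,mode):
    im=load(tag)[1]["img"];h=cv2.cvtColor(im,cv2.COLOR_BGR2HSV);H,S,V=cv2.split(h)
    m={"grey":(S<38)&(V>45),"wood":(H>7)&(H<22)&(S>75)&(V>60),"dark":(V<45)}[mode].astype(np.uint8)
    m=cv2.morphologyEx(m,cv2.MORPH_OPEN,np.ones((3,3)) if mode!="wood" else np.ones((2,2)))
    n,l,st,c=cv2.connectedComponentsWithStats(m)
    return [(c[i].round(1),st[i],(l==i).astype(np.uint8)) for i in range(1,n) if st[i][4]>25 and st[i][4]<20000]
if __name__=="__main__":
    for tag in("wrist0","wa","wb","side0"):
        im=load(tag)[1]["img"];h=cv2.cvtColor(im,cv2.COLOR_BGR2HSV)
        print(tag,"table HSV",np.median(h[150:300,200:450].reshape(-1,3),axis=0))
        for mode in("grey","wood"):
            for c,st,_ in comps(tag,mode):
                if st[4]>60: print(mode,c,st.tolist())
    o=np.zeros((600,800,3),np.uint8)
    o[:300,:400]=cv2.resize(load("wa")[1]["img"][150:330,170:410],(400,300),interpolation=cv2.INTER_CUBIC)
    o[:300,400:]=cv2.resize(load("wb")[1]["img"][0:200,140:407],(400,300),interpolation=cv2.INTER_CUBIC)
    o[300:,:400]=cv2.resize(load("wrist0")[1]["img"][0:300,80:480],(400,300))
    o[300:,400:]=cv2.resize(load("sc1")[1]["img"][165:345,215:455],(400,300),interpolation=cv2.INTER_CUBIC)
    cv2.imwrite("pics/m2.png",np.clip(o*1.4,0,255).astype(np.uint8))
E
python3 seg.py
```

```text
wrist0 table HSV [ 20.  57. 170.]
grey [591.7 192.6] [493, 0, 147, 394, 16682]
grey [628.5  22.4] [612, 16, 28, 13, 203]
grey [263.   53.2] [245, 34, 37, 42, 1115]
grey [388.1  82.8] [371, 77, 34, 12, 271]
grey [433.9 271.1] [416, 248, 35, 46, 446]
grey [202.  271.8] [188, 255, 26, 31, 270]
grey [479.  270.1] [470, 264, 20, 16, 160]
wood [109.6 153.8] [78, 91, 65, 130, 2139]
wood [357.1 109.9] [353, 93, 12, 33, 153]
wood [180.2 230.6] [155, 202, 54, 51, 1297]
wood [441.7 239. ] [435, 233, 15, 15, 99]
wood [247.3 340.9] [240, 339, 17, 6, 73]
wa table HSV [ 20.  57. 165.]
grey [491.1  93.3] [445, 0, 131, 202, 8009]
grey [604.9  18. ] [586, 0, 34, 35, 662]
grey [609.6 224.5] [551, 0, 89, 394, 18949]
grey [595.5  67. ] [579, 45, 30, 42, 571]
grey [582.4 114.6] [565, 95, 32, 40, 592]
grey [572.2 157.3] [557, 141, 28, 36, 503]
grey [545.3 191.6] [506, 182, 68, 20, 541]
grey [363.1 211.8] [347, 196, 33, 32, 838]
grey [  2.9 204.9] [0, 199, 7, 12, 65]
grey [432.5 269. ] [413, 246, 37, 48, 517]
grey [198.2 277.4] [191, 270, 15, 14, 110]
wood [245.9  58.8] [152, 9, 182, 100, 11953]
wood [569.4
[... 1586 characters left out ...]
.6] [0, 0, 71, 46, 1089]
wood [250.1  38. ] [194, 0, 106, 60, 3391]
wood [326.5  42.2] [325, 30, 5, 23, 84]
wood [360.1  42.3] [358, 31, 6, 24, 105]
wood [ 27.6 108.5] [0, 55, 74, 109, 2759]
wood [425.   86.3] [420, 73, 13, 30, 185]
wood [458.7 103.8] [452, 89, 16, 31, 238]
wood [132.2 102.6] [116, 97, 30, 16, 228]
wood [321.1 125.7] [282, 111, 84, 32, 1469]
wood [391.4 162.7] [384, 153, 18, 20, 224]
wood [  5.3 175.4] [0, 157, 15, 36, 343]
wood [274.8 192.5] [266, 171, 19, 43, 323]
wood [185.4 196.3] [180, 185, 10, 20, 104]
wood [309.8 203.6] [299, 190, 24, 27, 299]
wood [ 40.1 241.5] [29, 233, 24, 18, 344]
wood [  3.3 260. ] [0, 247, 11, 30, 189]
wood [345.3 284. ] [306, 263, 82, 43, 2976]
```

View pics/m2.png

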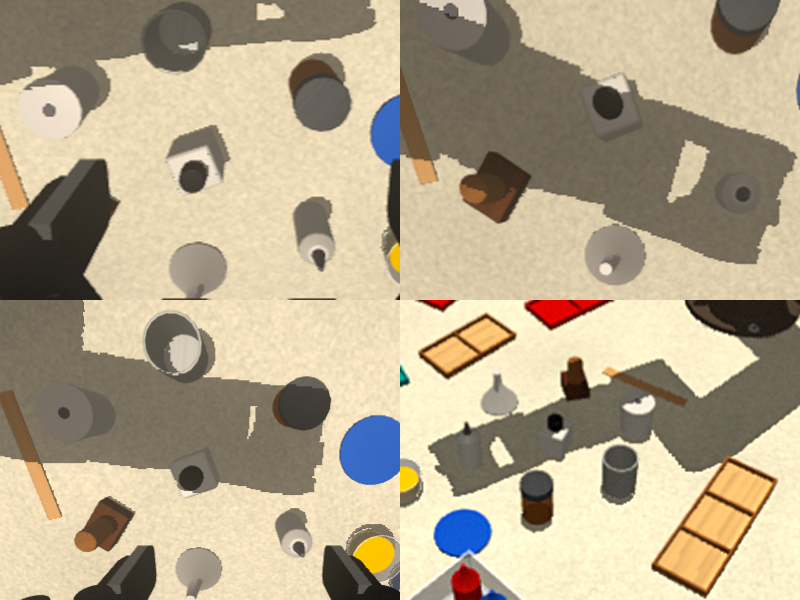

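Features, left to right: tub dot, black cap, nozzle tip, block handle and base, cup rim, jar and funnel are all clear in at least two wrist views. Now triangulating.

```bash
cat > m1.py <<'E'
from seg import *
V={t:load(t) for t in("wrist0","wa","wb","sc1","side0")}
P={"tub66":dict(wa=(199.4,216),wb=(173.4,7.3),wrist0=(143,112)),
"sq70":dict(wa=(285.2,258.6),wb=(278.8,68.7),wrist0=(270,178)),
"tall95":dict(wa=(362,310),wb=(368.3,129.3),wrist0=(379,248)),
"block70":dict(wb=(186,125.5),wrist0=(166,241)),
"cup70":dict(wa=(275.6,172.8),wrist0=(252,42)),
"jar76":dict(wa=(363,212),wrist0=(382,103)),
"fun75":dict(wb=(278,178.7),wrist0=(271,300))}
for k,d in P.items():
    x,r=tri([(V[t],p) for t,p in d.items()]);z=float(k[-2:])
    print(k,x.round(1),"res",round(r,1),"on z:",[plane(V[t],[p],z)[0][:2].round(1).tolist() for t,p in d.items()])
for name,t,mid,L in(("long","wa",(246,59),256),("short","wb",(260,255),172),("long","side0",(321,126),256),("short","side0",(345,284),172),("short","sc1",(250,190),172),("long","sc1",(404,300),256)):
    cs=[c for c in comps(t,"wood") if np.hypot(*(c[0]-mid))<12]
    if not cs: print(name,t,"none");continue
    m=cv2.morphologyEx(max(cs,key=lambda c:c[1][4])[2],cv2.MORPH_CLOSE,np.ones((7,7)))
    cn=max(cv2.findContours(m,0,1)[0],key=cv2.contourArea);h=cv2.convexHull(cn)
    w=plane(V[t],h.reshape(-1,2).astype(float),14)[:,:2].astype(np.float32)
    r=cv2.minAreaRect(w);b=cv2.boxPoints(r);print(name,t,"rect",np.round(r[0],1),np.round(r[1],1),round(r[2],1))
# square yaw, block yaw
c=np.array([[582,108],[625,72],[642,122],[597,138]],float);c=np.c_[140+.6675*(c[:,0]-400),c[:,1]*.6667]
print("sq",plane(V["wb"],c,50)[:,:2].round(0).tolist())
c=np.array([[495,152],[530,178],[498,222],[462,195]],float);c=np.c_[140+.6675*(c[:,0]-400),c[:,1]*.6667]
print("bl",plane(V["wb"],c,22)[:,:2].round(0).tolist())
E
python3 m1.py
```

```text
tub66 [442.2  77.   66.2] res 0.6 on z: [[442.8, 76.9], [441.9, 76.7], [441.6, 77.6]]
sq70 [571.6   6.2  66.9] res 1.7 on z: [[572.0, 6.8], [572.7, 4.9], [571.5, 8.4]]
tall95 [692.1 -70.4  89.3] res 3.9 on z: [[693.1, -69.7], [690.0, -71.5], [689.9, -63.3]]
block70 [441.7 -68.2  66. ] res 2.0 on z: [[441.4, -67.6], [446.3, -66.6]]
cup70 [560.7 143.2  65.2] res 1.3 on z: [[562.8, 144.4], [560.4, 142.0]]
jar76 [689.9  85.9  73.5] res 1.4 on z: [[690.9, 86.4], [688.0, 85.9]]
fun75 [ 567.  -141.    77.5] res 0.2 on z: [[566.8, -141.5], [566.4, -142.8]]
long wa rect [513.9 302.9] [258.2  94.6] 9.7
short wb rect [ 506.  -300.2] [ 99.2 174.7] 88.0
long side0 rect [513.2 287.1] [257.1 112.1] 9.5
short side0 rect [ 503.  -309.6] [ 99.4 172.8] 87.8
short sc1 rect [ 503.1 -295.4] [ 95.6 177.1] 87.7
long sc1 rect [511.3 309. ] [257.9  95.8] 9.8
sq [[546.0, 4.0], [587.0, 34.0], [601.0, -8.0], [559.0, -22.0]]
bl [[451.0, -33.0], [484.0, -59.0], [446.0, -103.0], [412.0, -76.0]]
```

```bash
cat > go.py <<'E'
# python3 go.py x y z phi [x y z phi ...]: rows from present pose; phi = world angle of finger axis, deg
import sys
from h import *
from workcell import env
s=env.read_state();T=R.from_quat(s["tcp_rot"]);y=T.as_matrix()[:,1];phi=np.degrees(np.arctan2(y[1],y[0]))
print("t",round(s["t"],2),"pos",s["tool_pos"].round(1),"phi",round(phi,1),"q6",s["q"][5].round(2),"gap",round(s["finger_gap"],3),"F",s["contact_force"].round(1),"grip",round(s["gripper_force"],1),"tilt",round(np.degrees(np.arccos(-T.as_matrix()[2,2])),2))
a=np.array(sys.argv[1:],float).reshape(-1,4)
for r in a:
    d=T.inv().apply(r[:3]-s["tool_pos"])/1000
    G=R.from_matrix(np.array([[-np.sin(np.radians(r[3])),np.cos(np.radians(r[3])),0],[np.cos(np.radians(r[3])),np.sin(np.radians(r[3])),0],[0,0,-1]]).T)
    w=np.degrees((T.inv()*G).as_rotvec())/120
    print(d.round(3),w.round(3),"rows",round(max(np.linalg.norm(d)*20,np.linalg.norm(w)*120/8.59),1))
E
python3 go.py 572 6 130 -71.5 572 6 14 -71.5
```

```text
t 2.3 pos [ 625.1 -129.3  305.8] phi 0.1 q6 -0.31 gap 1.006 F [ 0.8 -0.7  0.2] grip 0.0 tilt 0.01
[ 0.135 -0.053  0.176] [ 0.    -0.     0.596] rows 8.3
[ 0.135 -0.053  0.292] [ 0.    -0.     0.596] rows 8.3
```

Call:
drive_tool(motion="0.135 -0.053 0.15 0 0 0.596;0.135 -0.053 0.176 0 0 0.596;0.135 -0.053 0.176 0 0 0.596;0.135 -0.053 0.176 0 0 0.596;0.135 -0.053 0.176 0 0 0.596;0.135 -0.053 0.176 0 0 0.596;0.135 -0.053 0.176 0 0 0.596;0.135 -0.053 0.176 0 0 0.596;0.135 -0.053 0.176 0 0 0.596;0.135 -0.053 0.176 0 0 0.596;0.135 -0.053 0.176 0 0 0.596;0.135 -0.053 0.176 0 0 0.596", hand=1)

```text
t: 3.5
tool_pos: [572.0, 5.1, 129.8]
tcp_rot: [0.987, 0.161, 0.0, 0.0]
contact_force: [0.9, 0.7, -0.0]
finger_gap: 0.999
gripper_force: 0.0
```

```bash
python3 -c "
from h import *
grab('wrist','w2')"; python3 go.py 572 6 14 -71.5
```

```text
t 3.55 pos [572.    5.1 129.7] phi -71.5 q6 1.14 gap 1.002 F [ 0.7 -0.1  0. ] grip 0.0 tilt 0.01
[ 0.    -0.001  0.116] [ 0. -0.  0.] rows 2.3
```

View pics/w2.png

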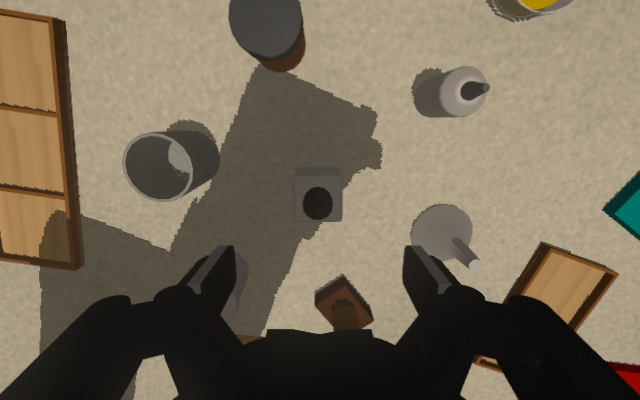

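The square bottle at (318,195) sits square between the fingers and centred, with the funnel well clear. Descending and gripping.

Call:
drive_tool(motion="0 -0.001 0.035 0 0 0;0 -0.001 0.07 0 0 0;0 -0.001 0.1 0 0 0;0 -0.001 0.116 0 0 0;0 -0.001 0.116 0 0 0;0 -0.001 0.116 0 0 0")

```text
t: 4.15
tool_pos: [571.9, 6.0, 14.1]
tcp_rot: [0.987, 0.161, 0.0, 0.0]
contact_force: [0.3, 0.0, -0.2]
finger_gap: 1.0
gripper_force: 0.0
```

Call:
drive_tool(motion="0 0 0 0 0 0;0 0 0 0 0 0;0 0 0 0 0 0;0 0 0 0 0 0;0 0 0 0 0 0;0 0 0 0 0 0;0 0 0 0 0 0;0 0 0 0 0 0;0 0 0 0 0 0;0 0 0 0 0 0", hand=-1, grip_force=40)

```text
t: 5.15
tool_pos: [572.1, 6.0, 14.8]
tcp_rot: [0.987, 0.161, 0.001, 0.0]
contact_force: [-1.2, 1.4, 6.8]
finger_gap: 0.521
gripper_force: 40.3
```

```bash
python3 go.py 572 6 130 -71.5 548 -303 130 -92
```

```text
t 5.15 pos [572.1   6.   14.8] phi -71.5 q6 1.14 gap 0.521 F [-1.2  1.4  6.8] grip 40.3 tilt 0.09
[ 0.     0.    -0.115] [ 0.    -0.001 -0.   ] rows 2.3
[-0.121  0.285 -0.115] [ 0.    -0.001  0.171] rows 6.6
```

Call:
drive_tool(motion="0 0 -0.03 0 0 0;0 0 -0.07 0 0 0;0 0 -0.115 0 0 0;-0.015 0.035 -0.115 0 0 0.02;-0.03 0.07 -0.115 0 0 0.04;-0.045 0.105 -0.115 0 0 0.06;-0.06 0.14 -0.115 0 0 0.085;-0.075 0.175 -0.115 0 0 0.11;-0.09 0.21 -0.115 0 0 0.13;-0.105 0.245 -0.115 0 0 0.15;-0.115 0.27 -0.115 0 0 0.165;-0.121 0.285 -0.115 0 0 0.171;-0.121 0.285 -0.115 0 0 0.171;-0.121 0.285 -0.115 0 0 0.171;-0.121 0.285 -0.115 0 0 0.171")

```text
t: 6.65
tool_pos: [547.4, -301.4, 128.8]
tcp_rot: [1.0, -0.017, -0.0, -0.0]
contact_force: [1.0, -0.7, -1.0]
finger_gap: 0.521
gripper_force: 42.3
```

```bash
python3 -c "
from h import *
grab('wrist','w3')"; python3 go.py
```

```text
t 6.7 pos [ 547.5 -301.4  128.8] phi -91.9 q6 1.0 gap 0.521 F [-0.1  0.6 -0.5] grip 42.3 tilt 0.01
```

View pics/w3.png

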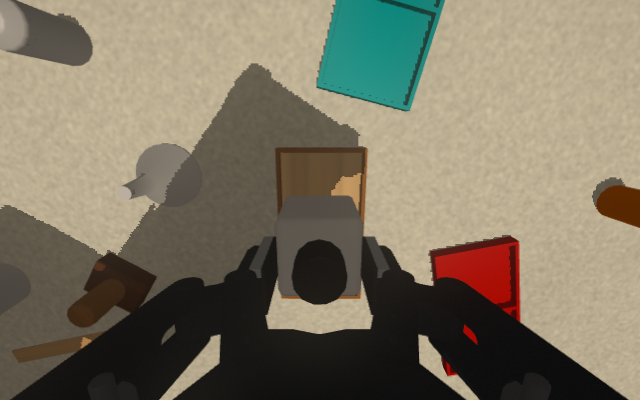

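Wrist view: bottle held upright. The short tray's top rim corners are at (276,149) and (366,149), and its near-end edge is at row 298, (282..360).

```bash
python3 -c "
from h import *
V=load('w3')
print(plane(V,[(276,149),(366,149),(281,298),(361,298)],14).round(1))
wb=load('wb');print('wb',plane(wb,[(204,232.5),(300.5,236),(298.5,281)],14).round(1))
"; python3 go.py 548 -303 21 -92
```

```text
[[ 590.2 -259.5   14. ]
 [ 587.2 -348.7   14. ]
 [ 419.6 -252.4   14. ]
 [ 416.4 -345.    14. ]]
wb [[ 424.4 -250.6   14. ]
 [ 593.6 -257.    14. ]
 [ 588.4 -347.    14. ]]
t 6.7 pos [ 547.5 -301.4  128.8] phi -91.9 q6 1.0 gap 0.521 F [-0.1  0.6 -0.5] grip 42.3 tilt 0.01
[0.001 0.002 0.108] [-0.  0.  0.] rows 2.2
```

Call:
drive_tool(motion="-0.001 0.001 0.03 0 0 0;-0.001 0.001 0.06 0 0 0;-0.001 0.001 0.085 0 0 0;-0.001 0.001 0.1 0 0 0;-0.001 0.001 0.106 0 0 0;-0.001 0.001 0.108 0 0 0;-0.001 0.001 0.109 0 0 0;-0.001 0.001 0.109 0 0 0;-0.001 0.001 0.109 0 0 0")

```text
t: 7.6
tool_pos: [546.6, -303.9, 20.6]
tcp_rot: [1.0, -0.018, 0.001, 0.0]
contact_force: [-0.0, 0.2, -1.2]
finger_gap: 0.523
gripper_force: 42.3
```

Call:
drive_tool(motion="0 0 0 0 0 0;0 0 0 0 0 0;0 0 0 0 0 0;0 0 0 0 0 0;0 0 0 0 0 0;0 0 0 0 0 0", hand=1)

```text
t: 8.2
tool_pos: [546.3, -303.6, 19.7]
tcp_rot: [1.0, -0.018, 0.0, -0.0]
contact_force: [-0.2, -0.1, 0.1]
finger_gap: 0.997
gripper_force: 0.0
```

```bash
python3 go.py 546 -302 130 -92 442 77 130 -92 442 77 16 -92
```

```text
t 8.2 pos [ 546.3 -303.6   19.7] phi -92.0 q6 0.99 gap 0.997 F [-0.2 -0.1  0.1] grip 0.0 tilt 0.01
[-0.    -0.002 -0.11 ] [-0. -0. -0.] rows 2.2
[-0.118 -0.377 -0.11 ] [-0. -0. -0.] rows 8.2
[-0.118 -0.377  0.004] [-0. -0. -0.] rows 7.9
```

Call:
drive_tool(motion="0 0 -0.04 0 0 0;0 0 -0.08 0 0 0;0 0 -0.11 0 0 0;-0.118 -0.377 -0.11 0 0 0;-0.118 -0.377 -0.11 0 0 0;-0.118 -0.377 -0.11 0 0 0;-0.118 -0.377 -0.11 0 0 0;-0.118 -0.377 -0.11 0 0 0;-0.118 -0.377 -0.11 0 0 0;-0.118 -0.377 -0.11 0 0 0;-0.118 -0.377 -0.11 0 0 0;-0.118 -0.377 -0.11 0 0 0;-0.118 -0.377 -0.11 0 0 0;-0.118 -0.377 -0.11 0 0 0;-0.118 -0.377 -0.11 0 0 0")

```text
t: 9.7
tool_pos: [442.1, 76.3, 129.7]
tcp_rot: [1.0, -0.019, 0.0, 0.0]
contact_force: [-0.3, -0.3, -0.3]
finger_gap: 0.998
gripper_force: 0.0
```

```bash
python3 -c "
from h import *
grab('wrist','w4');grab('side','s4')
a=load('w4')[1]['img'];b=load('s4')[1]['img']
cv2.imwrite('pics/m4.png',cv2.resize(np.vstack([a,b]),(480,600),interpolation=cv2.INTER_AREA))"; python3 go.py 442 77 16 -92
```

```text
t 9.8 pos [442.1  76.4 129.6] phi -92.1 q6 1.63 gap 1.0 F [0.1 0.9 0.6] grip 0.0 tilt 0.0
[-0.    -0.001  0.114] [ 0.    -0.    -0.001] rows 2.3
```

View pics/m4.png

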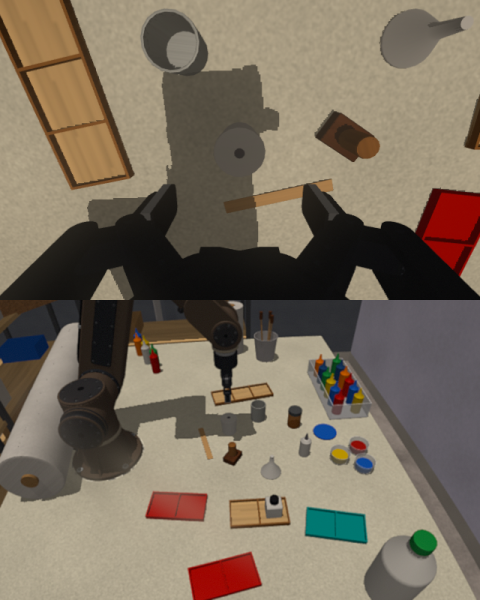

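The square bottle stands in the short tray's right bay. The tub's dot at (319,204) is centred between the fingers, and the flat wooden stick lies below fingertip height. Descending and gripping.

Call:
drive_tool(motion="0 0 0.035 0 0 0;0 -0.001 0.07 0 0 0;0 -0.001 0.1 0 0 0;0 -0.001 0.113 0 0 0;0 -0.001 0.113 0 0 0;0 -0.001 0.113 0 0 0")

```text
t: 10.4
tool_pos: [442.0, 77.9, 16.9]
tcp_rot: [1.0, -0.018, -0.0, 0.0]
contact_force: [0.0, 0.0, -0.0]
finger_gap: 1.0
gripper_force: 0.0
```

Call:
drive_tool(motion="0 0 0 0 0 0;0 0 0 0 0 0;0 0 0 0 0 0;0 0 0 0 0 0;0 0 0 0 0 0;0 0 0 0 0 0;0 0 0 0 0 0;0 0 0 0 0 0", hand=-1)

```text
t: 11.2
tool_pos: [442.5, 78.2, 17.9]
tcp_rot: [1.0, -0.018, 0.001, -0.0]
contact_force: [-0.6, -2.2, 8.3]
finger_gap: 0.683
gripper_force: 40.7
```

```bash
python3 go.py 442 77 140 -92 462.5 -300 140 -92 462.5 -300 22 -92
```

```text
t 11.2 pos [442.5  78.2  17.9] phi -92.0 q6 1.63 gap 0.683 F [-0.6 -2.2  8.3] grip 40.7 tilt 0.15
[-0.     0.001 -0.122] [-0.    -0.001 -0.   ] rows 2.4
[ 0.034  0.377 -0.122] [-0.    -0.001 -0.   ] rows 8.0
[ 0.033  0.377 -0.004] [-0.    -0.001 -0.   ] rows 7.6
```

Call:
drive_tool(motion="0 0 -0.03 0 0 0;0 0 -0.07 0 0 0;0 0 -0.11 0 0 0;0 0 -0.122 0 0 0;0.003 0.03 -0.122 0 0 0;0.006 0.07 -0.122 0 0 0;0.01 0.11 -0.122 0 0 0;0.014 0.15 -0.122 0 0 0;0.017 0.19 -0.122 0 0 0;0.02 0.23 -0.122 0 0 0;0.024 0.27 -0.122 0 0 0;0.028 0.31 -0.122 0 0 0;0.031 0.345 -0.122 0 0 0;0.033 0.37 -0.122 0 0 0;0.034 0.377 -0.122 0 0 0;0.034 0.377 -0.122 0 0 0;0.034 0.377 -0.122 0 0 0;0.034 0.377 -0.122 0 0 0")

```text
t: 13.0
tool_pos: [462.3, -298.4, 138.9]
tcp_rot: [1.0, -0.017, -0.0, -0.0]
contact_force: [-0.3, 0.3, -2.2]
finger_gap: 0.682
gripper_force: 44.3
```

```bash
python3 go.py 462.5 -300 22.5 -92
```

```text
t 13.0 pos [ 462.3 -298.4  138.9] phi -92.0 q6 0.91 gap 0.682 F [-0.3  0.3 -2.2] grip 44.3 tilt 0.01
[0.    0.002 0.116] [-0.  0.  0.] rows 2.3
```

Call:
drive_tool(motion="0 0 0.03 0 0 0;0 0 0.06 0 0 0;0 0 0.09 0 0 0;0 0 0.105 0 0 0;0 0 0.113 0 0 0;0 0 0.115 0 0 0;0 0 0.116 0 0 0;0 0 0.116 0 0 0;0 0 0.116 0 0 0")

```text
t: 13.9
tool_pos: [462.7, -299.8, 23.5]
tcp_rot: [1.0, -0.018, 0.001, 0.0]
contact_force: [0.2, -0.1, -0.9]
finger_gap: 0.683
gripper_force: 44.3
```

Call:
drive_tool(motion="0 0 0 0 0 0;0 0 0 0 0 0;0 0 0 0 0 0;0 0 0 0 0 0;0 0 0 0 0 0;0 0 0 0 0 0", hand=1)

```text
t: 14.5
tool_pos: [462.3, -299.7, 22.7]
tcp_rot: [1.0, -0.018, 0.0, 0.0]
contact_force: [1.0, 0.1, -0.6]
finger_gap: 1.002
gripper_force: 0.0
```

```bash
python3 go.py 462.5 -300 130 -92 445 -67.5 150 49 445 -67.5 31 49
```

```text
t 14.5 pos [ 462.3 -299.7   22.7] phi -92.0 q6 0.91 gap 1.002 F [ 1.   0.1 -0.6] grip 0.0 tilt 0.0
[ 0.     0.    -0.107] [ 0. -0. -0.] rows 2.1
[-0.026 -0.231 -0.127] [ 0.    -0.    -1.175] rows 16.4
[-0.026 -0.231 -0.008] [ 0.    -0.    -1.175] rows 16.4
```

Call:
drive_tool(motion="0 0 -0.04 0 0 0;0 0 -0.08 0 0 0;0 0 -0.11 0 0 0;-0.026 -0.231 -0.127 0 0 -0.425;-0.026 -0.231 -0.127 0 0 -0.425;-0.026 -0.231 -0.127 0 0 -0.425;-0.026 -0.231 -0.127 0 0 -0.425;-0.026 -0.231 -0.127 0 0 -0.425;-0.026 -0.231 -0.127 0 0 -0.425;-0.026 -0.231 -0.127 0 0 -0.425;-0.026 -0.231 -0.127 0 0 -0.425;-0.026 -0.231 -0.127 0 0 -0.425;-0.026 -0.231 -0.127 0 0 -0.425;-0.026 -0.231 -0.127 0 0 -0.425")

```text
t: 15.9
tool_pos: [444.6, -68.3, 149.6]
tcp_rot: [0.911, 0.413, -0.0, -0.0]
contact_force: [-0.3, -0.4, 0.2]
finger_gap: 1.001
gripper_force: 0.0
```

```bash
python3 -c "
from h import *
grab('wrist','w5');grab('side','s5')
a=load('w5')[1]['img'];b=load('s5')[1]['img']
cv2.imwrite('pics/m5.png',cv2.resize(np.vstack([a,b]),(480,600),interpolation=cv2.INTER_AREA))"; python3 go.py 445 -67.5 31 -41
```

```text
t 16.0 pos [444.6 -68.2 149.6] phi -41.1 q6 0.42 gap 0.995 F [ 0.7 -1.4  0.3] grip 0.0 tilt 0.0
[ 0.001 -0.     0.119] [-0.     0.    -0.001] rows 2.4
```

View pics/m5.png

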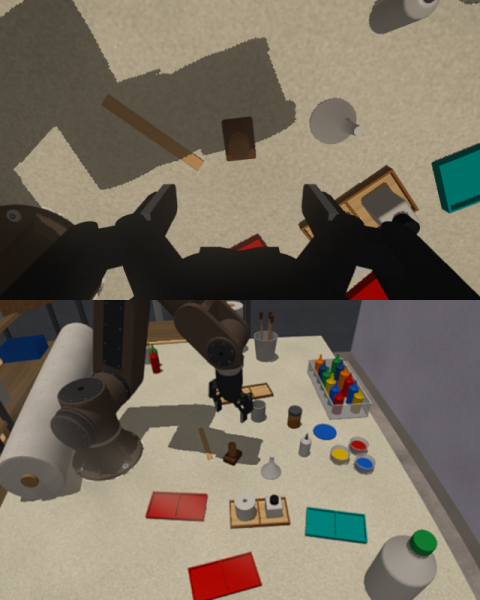

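Tub and square bottle both stand in the short tray. The block base is squarely aligned, with corners about (297,159), (337,156), (341,211) and (301,215). Checking its centre.

```bash
python3 -c "
from h import *
V=load('w5');p=plane(V,[(297,159),(337,156),(341,211),(301,215)],22);print(p.round(1),p.mean(0))
x=V[1]['img'][150:225,285:350];cv2.imwrite('pics/c5.png',np.clip(cv2.resize(x,None,fx=8,fy=8,interpolation=2)*2.5,0,255).astype(np.uint8))"
```

```text
[[ 447.   -30.4   22. ]
 [ 480.5  -55.6   22. ]
 [ 444.9 -104.7   22. ]
 [ 408.6  -79.1   22. ]] [445.26985619 -67.45960582  22.        ]
```

View pics/c5.png

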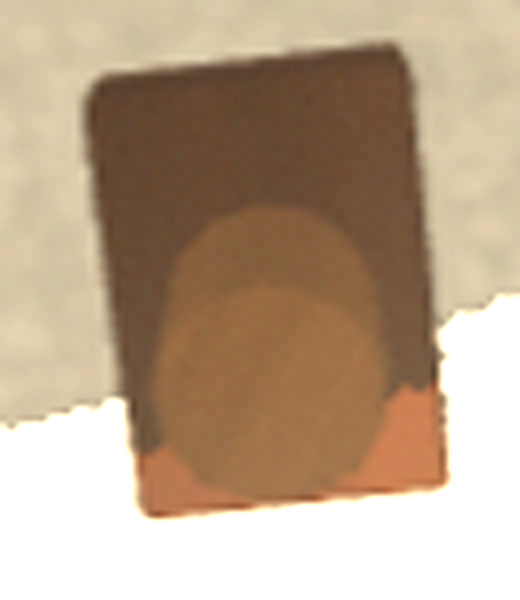

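The crop shows the handle centred on the base, and the centre comes out at (445,-67.5). Descending to the handle.

Call:
drive_tool(motion="0.001 0 0.035 0 0 0;0.001 0 0.07 0 0 0;0.001 0 0.1 0 0 0;0.001 0 0.117 0 0 0;0.001 0 0.117 0 0 0;0.001 0 0.117 0 0 0")

```text
t: 16.6
tool_pos: [445.4, -67.2, 33.0]
tcp_rot: [0.91, 0.414, -0.0, -0.0]
contact_force: [-0.5, -0.0, 1.0]
finger_gap: 0.999
gripper_force: 0.0
```

Call:
drive_tool(motion="0 0 0 0 0 0;0 0 0 0 0 0;0 0 0 0 0 0;0 0 0 0 0 0;0 0 0 0 0 0;0 0 0 0 0 0;0 0 0 0 0 0;0 0 0 0 0 0;0 0 0 0 0 0;0 0 0 0 0 0", hand=-1)

```text
t: 17.6
tool_pos: [445.4, -67.1, 33.3]
tcp_rot: [0.91, 0.414, 0.0, 0.0]
contact_force: [-1.9, 0.5, 8.7]
finger_gap: 0.302
gripper_force: 38.8
```

```bash
python3 go.py 445 -67 150 -41 430.7 289.3 150 -80.3 513.5 303.5 150 -80.3
```

```text
t 17.6 pos [445.4 -67.1  33.3] phi -41.0 q6 0.42 gap 0.302 F [-1.9  0.5  8.7] grip 38.8 tilt 0.05
[-0.    -0.    -0.117] [ 0. -0. -0.] rows 2.3
[ 0.259 -0.245 -0.117] [ 0.    -0.     0.327] rows 7.5
[ 0.324 -0.192 -0.117] [ 0.    -0.     0.327] rows 7.9
```

Call:
drive_tool(motion="0 0 -0.03 0 0 0;0 0 -0.07 0 0 0;0 0 -0.105 0 0 0;0 0 -0.117 0 0 0;0.02 -0.02 -0.117 0 0 0.02;0.045 -0.045 -0.117 0 0 0.05;0.075 -0.07 -0.117 0 0 0.09;0.105 -0.1 -0.117 0 0 0.13;0.135 -0.13 -0.117 0 0 0.17;0.165 -0.155 -0.117 0 0 0.21;0.195 -0.185 -0.117 0 0 0.25;0.225 -0.21 -0.117 0 0 0.29;0.245 -0.23 -0.117 0 0 0.31;0.259 -0.245 -0.117 0 0 0.327;0.259 -0.245 -0.117 0 0 0.327;0.259 -0.245 -0.117 0 0 0.327;0.259 -0.245 -0.117 0 0 0.327;0.259 -0.245 -0.117 0 0 0.327")

```text
t: 19.4
tool_pos: [430.7, 288.3, 149.8]
tcp_rot: [0.996, 0.084, 0.0, 0.0]
contact_force: [0.6, 0.0, -1.6]
finger_gap: 0.303
gripper_force: 40.3
```

```bash
python3 -c "
from h import *
grab('wrist','w6')";python3 go.py 430.7 289.3 38 -80.3
```

```text
t 19.45 pos [430.7 288.4 149.8] phi -80.3 q6 1.86 gap 0.304 F [ 0.  -0.1 -3.1] grip 40.3 tilt 0.01
[ 0.    -0.001  0.112] [ 0. -0. -0.] rows 2.2
```

View pics/w6.png

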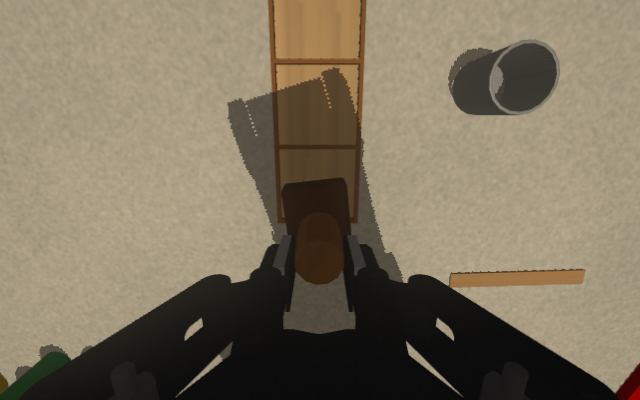

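Block is held. The long tray's dividers are at rows 147 (278..359) and 61 (274..362), with its end edge at row 221.

```bash
python3 -c "
from h import *
V=load('w6')
for a,b,x in(((278,147),(359,147),-42),((274,61),(362.5,61),42),((278,222),(357.5,222),-128)):
    p=plane(V,[a,b],14);m=p.mean(0);print(m.round(1),'w',np.linalg.norm(p[0]-p[1]).round(1),'tray centre',(m[:2]-x*np.array([.986,.1685])).round(1))
c=tri([(load('wa'),(246.,57.)),(V,(0,0))]) if 0 else 0
"
```

```text
[471.4 296.3  14. ] w 86.1 tray centre [512.8 303.3]
[553.7 310.5  14. ] w 87.0 tray centre [512.3 303.5]
[387.6 282.8  14. ] w 91.1 tray centre [513.8 304.4]
```

Call:
drive_tool(motion="0 -0.001 0.03 0 0 0;0 -0.001 0.06 0 0 0;0 -0.001 0.085 0 0 0;0 -0.001 0.1 0 0 0;0 -0.001 0.108 0 0 0;0 -0.001 0.11 0 0 0;0 -0.001 0.112 0 0 0;0 -0.001 0.112 0 0 0;0 -0.001 0.112 0 0 0")

```text
t: 20.35
tool_pos: [430.8, 290.3, 38.5]
tcp_rot: [0.996, 0.085, 0.001, -0.0]
contact_force: [0.8, 0.5, 0.4]
finger_gap: 0.299
gripper_force: 40.4
```

Call:
drive_tool(motion="0 0 0 0 0 0;0 0 0 0 0 0;0 0 0 0 0 0;0 0 0 0 0 0;0 0 0 0 0 0;0 0 0 0 0 0;0 0 0 0 0 0", hand=1)

```text
t: 21.05
tool_pos: [430.3, 290.1, 37.7]
tcp_rot: [0.996, 0.085, 0.0, 0.0]
contact_force: [-0.2, -0.4, 0.4]
finger_gap: 1.001
gripper_force: 0.0
```

```bash
python3 go.py 430 289 150 -80.3 561.5 143 150 -80.3
```

```text
t 21.05 pos [430.3 290.1  37.7] phi -80.3 q6 1.87 gap 1.001 F [-0.2 -0.4  0.4] grip 0.0 tilt 0.0
[-0.001  0.001 -0.112] [ 0. -0.  0.] rows 2.2
[ 0.104  0.167 -0.112] [ 0. -0.  0.] rows 4.5
```

Call:
drive_tool(motion="0 0 -0.04 0 0 0;0 0 -0.08 0 0 0;0 0 -0.112 0 0 0;0.104 0.167 -0.112 0 0 0;0.104 0.167 -0.112 0 0 0;0.104 0.167 -0.112 0 0 0;0.104 0.167 -0.112 0 0 0;0.104 0.167 -0.112 0 0 0;0.104 0.167 -0.112 0 0 0;0.104 0.167 -0.112 0 0 0;0.104 0.167 -0.112 0 0 0")

```text
t: 22.15
tool_pos: [560.3, 144.1, 149.8]
tcp_rot: [0.996, 0.085, -0.0, -0.0]
contact_force: [-0.8, 1.1, -0.6]
finger_gap: 1.002
gripper_force: 0.0
```

```bash
python3 -c "
from h import *
grab('wrist','w7')
print(tri([(load('w6'),(525,77)),(load('wa'),(275.6,172.8)),(load('wrist0'),(252,42))]))";python3 go.py 561 143 20 -80.3
```

```text
(array([561.24823559, 142.50783666,  70.54190389]), np.float64(2.49623923823387))
t 22.2 pos [560.4 144.  149.9] phi -80.2 q6 1.54 gap 0.998 F [0.3 0.1 0.7] grip 0.0 tilt 0.0
[0.    0.001 0.13 ] [-0.     0.     0.001] rows 2.6
```

View pics/w7.png

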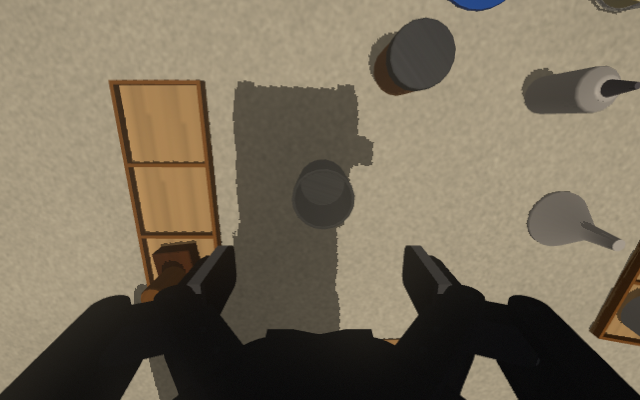

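The cup rim at (323,198) is centred between the fingers, and the block stands in its bay. Descending and gripping gently.

Call:
drive_tool(motion="0 0.002 0.04 0 0 0;0 0.002 0.08 0 0 0;0 0.002 0.115 0 0 0;0 0.002 0.129 0 0 0;0 0.002 0.129 0 0 0;0 0.002 0.129 0 0 0")

```text
t: 22.8
tool_pos: [561.9, 141.5, 21.9]
tcp_rot: [0.996, 0.085, 0.001, -0.0]
contact_force: [0.2, -0.6, -0.3]
finger_gap: 1.0
gripper_force: 0.0
```

Call:
drive_tool(motion="0 0 0 0 0 0;0 0 0 0 0 0;0 0 0 0 0 0;0 0 0 0 0 0;0 0 0 0 0 0;0 0 0 0 0 0;0 0 0 0 0 0;0 0 0 0 0 0", hand=-1)

```text
t: 23.6
tool_pos: [562.2, 141.1, 22.6]
tcp_rot: [0.996, 0.085, 0.001, -0.0]
contact_force: [-0.1, -0.2, 9.3]
finger_gap: 0.669
gripper_force: 40.7
```

```bash
python3 go.py 561 143 140 -80.3 513 303.6 140 -80.3
```

```text
t 23.6 pos [562.2 141.1  22.6] phi -80.3 q6 1.53 gap 0.669 F [-0.1 -0.2  9.3] grip 40.7 tilt 0.17
[-0.001 -0.002 -0.117] [ 0.    -0.001  0.   ] rows 2.3
[-0.021 -0.168 -0.117] [ 0.    -0.001  0.   ] rows 4.1
```

Call:
drive_tool(motion="0 0 -0.03 0 0 0;0 0 -0.07 0 0 0;0 0 -0.105 0 0 0;0 0 -0.117 0 0 0;-0.003 -0.02 -0.117 0 0 0;-0.006 -0.05 -0.117 0 0 0;-0.01 -0.085 -0.117 0 0 0;-0.014 -0.12 -0.117 0 0 0;-0.018 -0.15 -0.117 0 0 0;-0.021 -0.168 -0.117 0 0 0;-0.021 -0.168 -0.117 0 0 0;-0.021 -0.168 -0.117 0 0 0;-0.021 -0.168 -0.117 0 0 0;-0.021 -0.168 -0.117 0 0 0")

```text
t: 25.0
tool_pos: [512.6, 302.2, 137.6]
tcp_rot: [0.996, 0.084, -0.0, 0.0]
contact_force: [-1.7, -0.4, -2.1]
finger_gap: 0.667
gripper_force: 43.6
```

```bash
python3 go.py 513 303.6 27 -80.3
```

```text
t 25.0 pos [512.6 302.2 137.6] phi -80.3 q6 1.82 gap 0.667 F [-1.7 -0.4 -2.1] grip 43.6 tilt 0.01
[ 0.001 -0.001  0.111] [ 0.  0. -0.] rows 2.2
```

Call:
drive_tool(motion="0 0 0.03 0 0 0;0 0 0.06 0 0 0;0 0 0.085 0 0 0;0 0 0.1 0 0 0;0 0 0.107 0 0 0;0 0 0.109 0 0 0;0 0 0.11 0 0 0;0 0 0.11 0 0 0;0 0 0.11 0 0 0")

```text
t: 25.9
tool_pos: [512.7, 303.2, 28.5]
tcp_rot: [0.996, 0.085, 0.001, -0.0]
contact_force: [0.1, 1.1, -1.9]
finger_gap: 0.665
gripper_force: 43.6
```

Call:
drive_tool(motion="0 0 0 0 0 0;0 0 0 0 0 0;0 0 0 0 0 0;0 0 0 0 0 0;0 0 0 0 0 0;0 0 0 0 0 0", hand=1)

```text
t: 26.5
tool_pos: [512.3, 303.1, 27.7]
tcp_rot: [0.996, 0.085, 0.0, 0.0]
contact_force: [1.5, 0.3, -0.9]
finger_gap: 1.0
gripper_force: 0.0
```

```bash
python3 go.py 513 303.6 150 -80.3 691 -69 150 -80.3
```

```text
t 26.5 pos [512.3 303.1  27.7] phi -80.3 q6 1.82 gap 1.0 F [ 1.5  0.3 -0.9] grip 0.0 tilt 0.0
[ 0.001 -0.    -0.122] [ 0. -0.  0.] rows 2.4
[ 0.113  0.397 -0.122] [ 0. -0.  0.] rows 8.6
```

Call:
drive_tool(motion="0 0 -0.04 0 0 0;0 0 -0.08 0 0 0;0 0 -0.122 0 0 0;0.113 0.397 -0.122 0 0 0;0.113 0.397 -0.122 0 0 0;0.113 0.397 -0.122 0 0 0;0.113 0.397 -0.122 0 0 0;0.113 0.397 -0.122 0 0 0;0.113 0.397 -0.122 0 0 0;0.113 0.397 -0.122 0 0 0;0.113 0.397 -0.122 0 0 0;0.113 0.397 -0.122 0 0 0;0.113 0.397 -0.122 0 0 0;0.113 0.397 -0.122 0 0 0;0.113 0.397 -0.122 0 0 0")

```text
t: 28.0
tool_pos: [690.2, -67.3, 149.9]
tcp_rot: [0.996, 0.086, -0.0, -0.0]
contact_force: [-0.9, 0.7, -0.4]
finger_gap: 1.004
gripper_force: 0.0
```

```bash
python3 -c "
from h import *
grab('wrist','w8')";python3 go.py 691 -69 24 -80.3
```

```text
t 28.05 pos [690.3 -67.4 150. ] phi -80.2 q6 1.21 gap 1.004 F [ 0.3  0.2 -0.2] grip 0.0 tilt 0.01
[0.    0.002 0.126] [-0.    -0.     0.001] rows 2.5
```

View pics/w8.png

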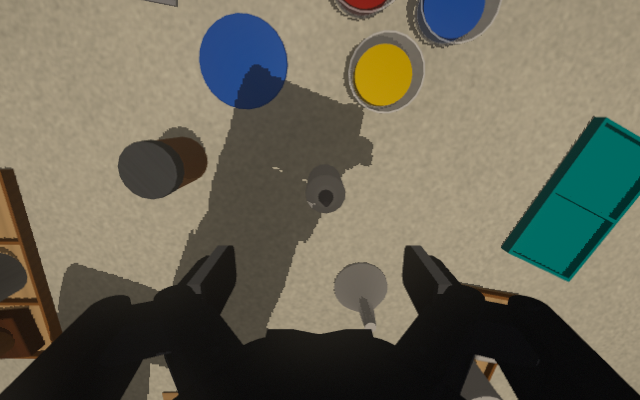

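The bottle nozzle at (326,198) is slightly right of centre; the funnel and jar are clear. Computing the correction.

```bash
python3 -c "
from h import *
print(plane(load('w8'),[(326,198)],95),plane(load('w8'),[(326,190)],64), tri([(load('w8'),(326,198)),(load('wa'),(362,310)),(load('wb'),(368.3,129.3))]))";python3 go.py 691 -71.5 25 -80.3
```

```text
[[698.75433815 -71.08723204  95.        ]] [[697.92044131 -72.00642984  64.        ]] (array([694.03417452, -72.53299597,  87.92566638]), np.float64(2.8614478790036473))
t 28.05 pos [690.3 -67.4 150. ] phi -80.2 q6 1.21 gap 1.004 F [ 0.3  0.2 -0.2] grip 0.0 tilt 0.01
[-0.     0.004  0.125] [-0.    -0.     0.001] rows 2.5
```

Call:
drive_tool(motion="0.004 0.005 0.02 0 0 0;0.004 0.005 0.05 0 0 0;0.004 0.005 0.085 0 0 0;0.004 0.005 0.11 0 0 0;0.004 0.005 0.125 0 0 0;0.004 0.005 0.125 0 0 0;0.004 0.005 0.125 0 0 0")

```text
t: 28.75
tool_pos: [696.0, -72.9, 25.8]
tcp_rot: [0.996, 0.085, 0.001, 0.0]
contact_force: [0.4, 0.0, 1.0]
finger_gap: 1.003
gripper_force: 0.0
```

Call:
drive_tool(motion="0 0 0 0 0 0;0 0 0 0 0 0;0 0 0 0 0 0;0 0 0 0 0 0;0 0 0 0 0 0;0 0 0 0 0 0;0 0 0 0 0 0;0 0 0 0 0 0;0 0 0 0 0 0;0 0 0 0 0 0", hand=-1)

```text
t: 29.75
tool_pos: [696.0, -73.4, 25.7]
tcp_rot: [0.996, 0.085, 0.001, 0.0]
contact_force: [-0.8, 0.8, 6.4]
finger_gap: 0.417
gripper_force: 39.9
```

```bash
python3 go.py 695 -71 165 -80.3 595.8 317.7 165 -80.3
```

```text
t 29.75 pos [696.  -73.4  25.7] phi -80.3 q6 1.2 gap 0.417 F [-0.8  0.8  6.4] grip 39.9 tilt 0.09
[-0.    -0.002 -0.139] [ 0.    -0.001  0.   ] rows 2.8
[-0.033 -0.402 -0.14 ] [ 0.    -0.001  0.   ] rows 8.5
```

Call:
drive_tool(motion="0 0 -0.03 0 0 0;0 0 -0.07 0 0 0;0 0 -0.11 0 0 0;0 0 -0.139 0 0 0;-0.002 -0.025 -0.14 0 0 0;-0.005 -0.06 -0.14 0 0 0;-0.008 -0.1 -0.14 0 0 0;-0.011 -0.14 -0.14 0 0 0;-0.015 -0.18 -0.14 0 0 0;-0.018 -0.22 -0.14 0 0 0;-0.021 -0.26 -0.14 0 0 0;-0.025 -0.3 -0.14 0 0 0;-0.028 -0.34 -0.14 0 0 0;-0.031 -0.375 -0.14 0 0 0;-0.033 -0.395 -0.14 0 0 0;-0.033 -0.402 -0.14 0 0 0;-0.033 -0.402 -0.14 0 0 0;-0.033 -0.402 -0.14 0 0 0;-0.033 -0.402 -0.14 0 0 0")

```text
t: 31.65
tool_pos: [595.6, 315.8, 164.7]
tcp_rot: [0.996, 0.084, -0.0, 0.0]
contact_force: [-0.4, -1.2, -1.2]
finger_gap: 0.423
gripper_force: 40.8
```

```bash
python3 go.py 595.8 317.7 31 -80.3
```

```text
t 31.65 pos [595.6 315.8 164.7] phi -80.4 q6 1.79 gap 0.423 F [-0.4 -1.2 -1.2] grip 40.8 tilt 0.02
[ 0.    -0.002  0.134] [ 0.     0.    -0.001] rows 2.7
```

Call:
drive_tool(motion="0 -0.001 0.03 0 0 0;0 -0.001 0.065 0 0 0;0 -0.001 0.095 0 0 0;0 -0.001 0.115 0 0 0;0 -0.001 0.127 0 0 0;0 -0.001 0.131 0 0 0;0 -0.001 0.133 0 0 0;0 -0.001 0.134 0 0 0;0 -0.001 0.134 0 0 0;0 -0.001 0.134 0 0 0")

```text
t: 32.65
tool_pos: [595.2, 318.4, 31.5]
tcp_rot: [0.996, 0.085, 0.001, -0.0]
contact_force: [0.1, 0.0, -1.9]
finger_gap: 0.419
gripper_force: 40.8
```

Call:
drive_tool(motion="0 0 0 0 0 0;0 0 0 0 0 0;0 0 0 0 0 0;0 0 0 0 0 0;0 0 0 0 0 0;0 0 0 0 0 0;0 0 0 0 0 0", hand=1)

```text
t: 33.35
tool_pos: [594.9, 318.3, 30.7]
tcp_rot: [0.996, 0.085, 0.0, 0.0]
contact_force: [0.3, -0.0, 0.3]
finger_gap: 1.001
gripper_force: 0.0
```

Call:
drive_tool(motion="0 0 -0.03 0 0 0;0 0 -0.07 0 0 0;0 0 -0.11 0 0 0;0 0 -0.15 0 0 0;0 0.05 -0.22 0 0 0;0 0.1 -0.25 0 0 0;0 0.15 -0.27 0 0 0;0 0.2 -0.27 0 0 0;0 0.2 -0.27 0 0 0;0 0.2 -0.27 0 0 0;0 0.2 -0.27 0 0 0;0 0.2 -0.27 0 0 0")

```text
t: 34.55
tool_pos: [628.4, 121.9, 300.3]
tcp_rot: [0.996, 0.085, -0.0, -0.0]
contact_force: [-0.3, 0.6, -0.2]
finger_gap: 0.998
gripper_force: 0.0
```

```bash
python3 -c "
from h import *
grab('wrist','w9');grab('side','s9');grab('scene','sc9')
a=load('sc9')[1]['img'][140:360,190:500];b=load('s9')[1]['img'][100:320,240:550]
cv2.imwrite('pics/m9.png',np.clip(1.3*cv2.resize(np.vstack([a,b]),(422,600),interpolation=2),0,255).astype(np.uint8))"; python3 go.py
```

```text
t 34.7 pos [628.4 122.3 300.3] phi -80.2 q6 1.49 gap 1.0 F [ 0.1 -0.5 -0.2] grip 0.0 tilt 0.04
```

View pics/m9.png

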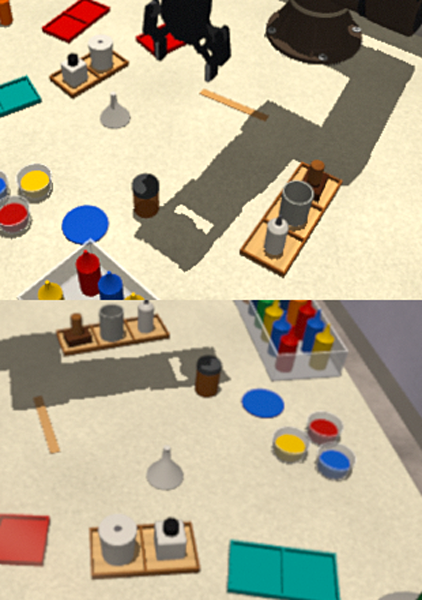

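View pics/w9.png

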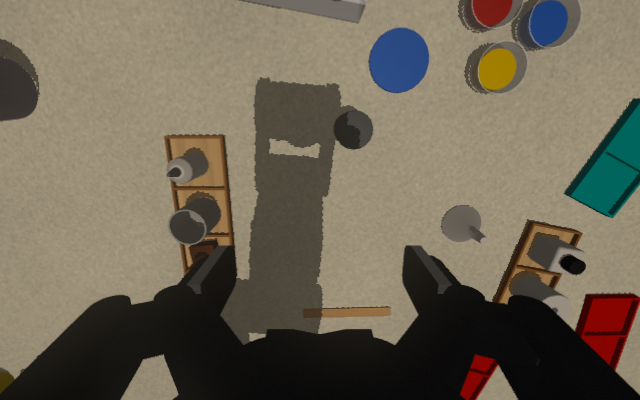

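All five things stand upright in their bays in the scene, side and wrist views. The jar and funnel haven't been touched, and the gripper is clear at z≈300. Handing in.

```bash
python3 -c "
from workcell import env
print(env.close_job())"
```

```text
the job is handed in; nothing more can be done
None
```

The job is handed in at about 35 s: the cup, tall bottle and printing block are in the long tray and the square bottle and tub in the short tray, all upright in the last pictures, with the jar and funnel untouched; the hand-in returned no verdict.

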